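Hold the spring clip open over the card

ROBOT

A 6-joint arm with a two-finger parallel gripper is mounted at the origin on the work surface. World frame = base frame: x ahead of the robot, y to its left, z up, the work surface at z = 0. Lengths are in m, angles in rad, forces in N, time in s.
With the tool pointing down it reaches from about 0.3 to 0.775 m from the base axis. Payload 14.6 kg.
Tool frame: the origin (TCP) lies on the front face of the gripper's body, between the roots of the fingers; the fingertips stand 97 mm ahead of it and the grasp point (between the pads) lies 78 mm ahead of it; z points along the fingers, y is the direction in which the jaws open and shut (so a half turn about z gives the same grasp; the last joint's range is limited). The gripper opens to 94 mm and grips with 3 to 60 N. Pads are 16 mm wide; open, the fingers measure 119 mm over their backs; the gripper's body (75 mm by 177 mm) begins 78 mm behind the grasp point.
Start: joints at [-1.279, 0.3, 1.521, -0, 1.321, -0.067], TCP at [0.193, -0.515, 0.303] pointing down, gripper open.
Joint ranges: [-3.03, 3.03], [-0.79, 2.21], [0.23, 2.52], [-1.04, 4.18], [0, 3.07], [-2.55, 2.55]. Speed limits (rad/s): [2.22, 2.22, 2.57, 3.14, 3.14, 3.14].

INTERFACE

Orientations are given as a 3x3 rotation matrix whose columns are the frame's x, y, z axes.
In Python, from rig import read_state, eyes, robot gives the robot as it stands.
- The arm moves only by the tool apply_moves, never from a script. Its argument "rows" is a list of rows, each an object with "claw": the closure, from 0 (fully open) to 1 (shut); "offset": the shift along the tool's x, y, z in mm, a list of three; "spin": the turn about the tool's z in rad. In form: [{"claw": claw, "offset": [tx, ty, tz], "spin": spin}, ...]. A call has 1 to 5 rows; each row shifts and turns the commanded pose from where the row before left it, along the tool's axes as they then stand; what a row does not reach is not made up. A row lasts 1/10 s, in which the tool goes at most 50 mm and 8.59 degrees, less where a joint would pass 70% of its speed; a pose out of reach is approached as far as the arm can. A call is refused whole if a number of a shift passes 50 or a number of a turn 0.15, either way. A call with a gripper value outside its range is refused whole. The fingers move at their own pace and stop on an object; the grip force is fixed at half the most. Time passes only in rows, so rows that do not move let the fingers close. It gives the time, the measured TCP pose, the force and the opening at its end, in the units of the state.
- read_state(): the state, without advancing time (a new reading comes with each control period).
- eyes.snapshot(name): name is "scene" or "top" or "wrist"; returns the picture (420x560x3 uint8, red, green, blue); there is no depth.
- eyes.camera_model(name): a dict with "fx", "fy", "cx", "cy" (pixels), "cam_to_world" (4x4, takes a point from camera to world coordinates). Camera axes: x right, y up, looking along -z (the intrinsics and any distortion apply to the point x, -y, -z); pixel columns grow to the right and rows downward; lengths in m; the calibration is good to about 2 mm. A picture is of the moment at which its call begins: read the wrist's pose just before it. camera_model takes no time and is no camera call; for the wrist camera it gives the pose at the moment of the call.
- robot.sign_off(): hands the job in, once; it reports no verdict.
The state is a dict: "time": time; "qpos": joint angles; "joint_vel": joint speeds; "effort": joint torques, N m; "position": TCP position; "orientation": TCP orientation; "force": force on the tool from outside, world axes, zero at the start; "moment": the same for the moment, N m; "grip_width": finger opening in m.
Only numpy, scipy, OpenCV 4.12 (cv2) and the standard library are available. Lean on these libraries where they do the work, as an engineer would, in place of code of your own. Each camera call takes 0.05 s, during which the arm holds its last target. There are 200 camera calls.

TASK

Squeeze the spring clip that sits on the rim of the plywood parts box wide open by its handles, lift it off, and bring it down over the middle of the top edge of the taller of the two standing cards, so that one open jaw reaches a little way down each side of the card without touching it. Finish while still holding the clip there, squeezed wide open, clear of the card and still - do not let it close or let go - so that I can slip a receipt in beside the card. Be gentle with the card, and leave the parts box, both card stands and everything else where they are.

Things in the scene. Friction and masses are not known exactly. Their poses are not given: they have to be found in the camera images.
- clip_pivot (a point): Middle of the pivot pin of the spring clip: two pressed-steel levers with black rubber handles, 90 g, 92 mm tall, 30 mm wide along x (the pin, level), handles up, jaws down. Jaw ends 36 mm below, handle tops 56 mm above this point. y runs from handle to handle, z up; the frame rides on the +y lever and tilts up to 0.3 rad about x when squeezed.
- clip_jaw (a joint): Opening of the clip, rad. 0: parked, jaws 4 mm apart on the box wall; -0.11: shut; 0.57: hard stop, jaw ends 24 mm apart and 34 mm below the pivot, handles parallel, about 26 mm over them. Parked, the handles measure 32 mm over them 9 mm above the pivot, 57 mm at their tops. Squeezed together along y against the spring: 4 N at the tops to start, 9 N (13 N lower down) at the stop.
- jaw_end_a (a point): Lower inside edge of the +y jaw of the clip, middle of its 30 mm width.
- jaw_end_b (a point): Lower inside edge of the -y jaw of the clip, middle of its 30 mm width.
- parts_box: Open plywood parts box, loose, 0.6 kg, 100 mm (x) by 150 mm (y) by 80 mm high, walls 4 mm; origin at the centre of its underside. The clip is pushed home somewhere on its -x wall, jaw ends 31 mm below the rim: lift it 40 mm to clear.
- tall_card_edge (a point): Middle of the top edge of the taller card: stiff card 3 mm thick (x), 105 mm wide (y), standing in a dark granite block 76 mm (x) by 120 mm (y) by 30 mm high, loose, 0.75 kg. The edge is 125 mm above the shelf; z up.
- tall_card: The dark granite block with the taller card (see its edge); origin at the centre of its underside.
- low_card: The same block with the lower card, whose edge is only 72 mm above the shelf; origin at the centre of its underside. Leave alone.
- switch_box: Small aluminium box with a toggle switch, 55 x 85 x 42 mm (65 mm to the lever's tip); origin at the centre of its underside. Leave alone.
- lens: Orange indicator lens, 36 mm across, 25 mm high; origin at the centre of its underside. Leave alone.
- sprocket: Steel sprocket lying flat, 88 mm across, 10 mm high; origin at the centre of its underside. Leave alone.
- jar: Glass jar with a steel screw-top lid, 68 mm across, 95 mm high; origin at the centre of its underside. Leave alone.
- throttle_grip: Black throttle grip standing on its 52 mm flange, 120 mm high; origin at the centre of its underside. Leave alone.
Not all that is in view belongs to the job. Leave any green or turquoise look-alike of the tall_card alone.

How it is judged:
By the outcome, as a careful person would: the job done as asked, in the order asked, and still so for the second after the job is handed in, while the arm keeps its last pose, push and grip.
It also fails if it takes over 38 s, if anything falls off the work surface, if the arm or the gripper's body presses on something with over 40 N, if the wrist force passes 120 N, or if a joint passes its speed limit or range.

## Working session

There is one attempt and no reset: what is moved stays moved. The work goes in short steps, Python scripts to look and compute and a tool call to move; the robot and the scene stay as the last step left them, time stands still between calls to the robot, and variables do not carry over. Pictures are saved under pics/ and viewed, about 8 in all and at most 12, crops included, and the job is handed in when it is done.

Besides the shell and the picture viewer there is one more tool, called by a JSON object that holds its "fn" and its "kwargs", one argument or row to a line. apply_moves: Moves the arm, as the interface text tells. Its arguments: {"type":"object","properties":{"rows":{"type":"array","items":{"type":"object","properties":{"claw":{"type":"number"},"offset":{"type":"array","items":{"type":"number"}},"spin":{"type":"number"}}}}},"required":["rows"]}

```bash
mkdir -p pics; ls
cat > h.py <<'E'
from rig import read_state, eyes, robot
import numpy as np, cv2
def ray(m,u,v):
    T=np.array(m["cam_to_world"]);d=np.array([(u-m["cx"])/m["fx"],-(v-m["cy"])/m["fy"],-1.])
    return T[:3,3],T[:3,:3]@d
def onz(m,u,v,z):
    o,d=ray(m,u,v);return o+d*(z-o[2])/d[2]
def proj(m,p):
    T=np.array(m["cam_to_world"]);c=T[:3,:3].T@(np.array(p)-T[:3,3])
    return m["cx"]+m["fx"]*c[0]/-c[2], m["cy"]-m["fy"]*c[1]/-c[2]
def save(img,name): cv2.imwrite("pics/"+name,img[:,:,::-1])
E
python3 - <<'E'
from h import *
import json
for n in("scene","top"):
    i=eyes.snapshot(n);save(i,n+"0.png");np.save(n+"0.npy",i)
    m=eyes.camera_model(n);print(n,{k:np.round(v,4).tolist() if k!='x' else v for k,v in m.items()})
s=read_state();print(s)
E
```

```text
pics
scene {'fx': 453.7424, 'fy': 453.7424, 'cx': 281.6182, 'cy': 211.037, 'cam_to_world': [[0.4643, -0.6297, 0.6228, 1.1889], [0.8856, 0.3373, -0.3192, -0.3892], [-0.0091, 0.6998, 0.7143, 0.8323], [0.0, 0.0, 0.0, 1.0]]}
top {'fx': 438.7324, 'fy': 438.7324, 'cx': 277.93, 'cy': 211.8615, 'cam_to_world': [[-0.0171, 0.9966, -0.081, 0.4592], [-0.9998, -0.0161, 0.0133, -0.0754], [0.012, 0.0813, 0.9966, 1.0914], [0.0, 0.0, 0.0, 1.0]]}
{'time': 0.1, 'qpos': array([-1.27856835e+00,  3.00419762e-01,  1.52149249e+00, -3.06836659e-05,
        1.32071877e+00, -6.66022936e-02]), 'joint_vel': array([ 0.00139738, -0.00196463, -0.0011835 ,  0.00164796, -0.00049442,
        0.0016765 ]), 'effort': array([ 9.09553764e-04, -5.32650125e+01, -3.53280580e+01,  7.09305773e-02,
        2.34916754e-02, -3.96792359e-05]), 'position': array([ 0.19310235, -0.51484826,  0.30215192]), 'orientation': array([[ 9.36305582e-01,  3.51186205e-01, -3.27607421e-04],
       [ 3.51186356e-01, -9.36305064e-01,  9.85777358e-04],
       [ 3.94509218e-05, -1.03804010e-03, -9.99999460e-01]]), 'force': array([0.39156809, 0.78479565, 0.70412554]), 'moment': array([ 0.0249577 , -0.06255826,  0.04845541]), 'grip_width': 0.09390526794541548}
```

View pics/scene0.png

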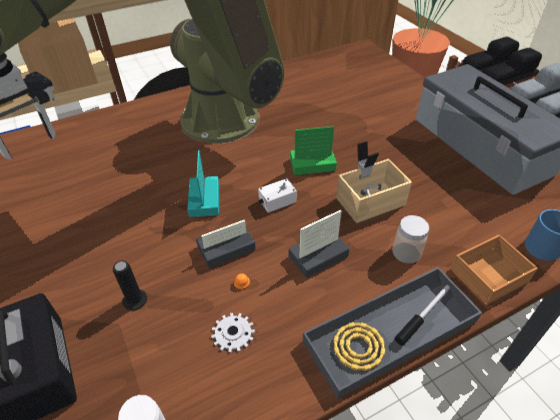

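View pics/top0.png

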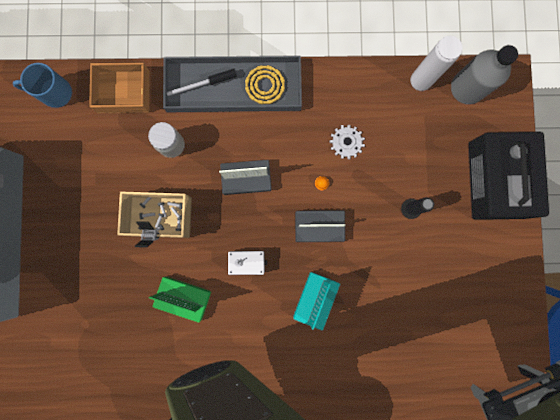

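Candidates:
- **Tall card:** grey-block card at scene (320,240) / top (247,172), the tall one. The low one is at scene (225,240) / top (320,225). The turquoise and green look-alikes are at top (317,300) and (180,298).
- **Box:** pale plywood at top (154,215). The orange tray at (118,85) is a different thing.
- **Clip:** black handles at top (148,235) / scene (367,158).

I'll check the choice in one close crop.

Run:
```python
from h import *
t=np.load("top0.npy");s=np.load("scene0.npy")
a=cv2.resize(t[145:255,110:280],None,fx=4.7,fy=4.7,interpolation=cv2.INTER_CUBIC)[:, :799]
b=cv2.resize(s[135:275,280:420],None,fx=2,fy=2)
b=cv2.resize(s[130:220,330:415],(400,424)[::1])
c=cv2.resize(s[200:275,280:355],(400,400))
a=cv2.resize(t[150:250,115:275],(560,350))
im=np.zeros((600,800,3),np.uint8);im[:350,:560]=a
im[350:600,:236]=cv2.resize(s[130:220,330:415],(236,250));im[350:600,240:490]=cv2.resize(s[200:275,280:355],(250,250))
save(im,"crop1.png")
m=eyes.camera_model("top")
for n,u,v,z in [("clip",147,235,.12),("box",154,215,.08),("tall",247,172,.125),("jar",167,138,.095)]:print(n,onz(m,u,v,z).round(3))
w=eyes.camera_model("wrist");st=read_state()
T=np.array(w["cam_to_world"]);print(w["fx"],w["cx"],w["cy"]);print((st["orientation"].T@(T[:3,3]-st["position"])).round(4),(st["orientation"].T@T[:3,:3]).round(3))
```

```text
clip [0.492 0.201 0.12 ]
box [0.539 0.197 0.08 ]
tall [ 0.628 -0.021  0.125]
jar [0.715 0.164 0.095]
310.3366085072256 287.34364779394156 213.54832963606106
[ 0.0679  0.001  -0.0813] [[-0.     0.972  0.236]
 [ 1.     0.     0.001]
 [ 0.001  0.236 -0.972]]
```

View pics/crop1.png

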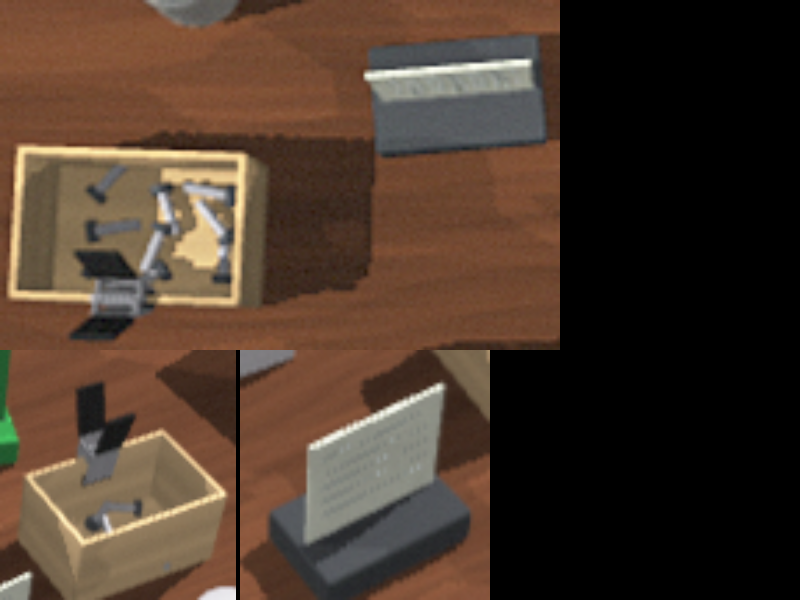

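```bash
cat > plan.py <<'E'
import numpy as np
from h import read_state
# straight path to goal (TCP xyz, heading of tool y) in n rows; prints rounded rows from the measured pose
def plan(goal,head,n,start=None,h0=None):
    s=read_state();p=np.array(s["position"] if start is None else start);R=s["orientation"]
    h=np.arctan2(R[1,1],R[0,1]) if h0 is None else h0
    rows=[];dh=-(head-h)/n
    for i in range(n):
        step=(np.array(goal)-p)/(n-i)
        ty=np.array([np.cos(h),np.sin(h),0]);tx=np.array([-np.sin(h),np.cos(h),0])
        o=np.round([tx@step,ty@step,-step[2]],4);sp=round(dh,3)
        rows.append(((o*1000).round(1).tolist(),sp));p=p+tx*o[0]+ty*o[1]-np.array([0,0,o[2]]);h-=sp
    return rows
E
python3 - <<'E'
from h import *
from plan import plan
for r in plan([.49,.2,.303],0,20):print(r)
m=eyes.camera_model("top")
f=lambda x,y:(115+x/3.5,150+y/3.5)
for n,x,y,z in [("fl",12,297,.08),("fr",235,303,.08),("bl",18,148,.08),("br",246,155,.08),("hp",105,263,.138),("hm",100,328,.138),("cl",368,75,.125),("cr",530,63,.125)]:print(n,onz(m,*f(x,y),z).round(4))
E
```

```text
([26.5, -28.3, -0.0], np.float64(-0.061))
([28.1, -26.6, -0.0], np.float64(-0.061))
([29.7, -24.8, -0.0], np.float64(-0.061))
([31.1, -23.0, -0.0], np.float64(-0.061))
([32.5, -21.0, -0.1], np.float64(-0.061))
([33.7, -19.0, -0.0], np.float64(-0.061))
([34.8, -16.9, -0.1], np.float64(-0.061))
([35.8, -14.8, -0.0], np.float64(-0.061))
([36.6, -12.5, -0.1], np.float64(-0.061))
([37.3, -10.3, -0.0], np.float64(-0.061))
([37.9, -8.0, -0.1], np.float64(-0.061))
([38.3, -5.7, -0.0], np.float64(-0.061))
([38.6, -3.3, -0.1], np.float64(-0.061))
([38.7, -1.0, -0.0], np.float64(-0.061))
([38.7, 1.4, -0.1], np.float64(-0.061))
([38.5, 3.7, -0.0], np.float64(-0.061))
([38.2, 6.1, -0.1], np.float64(-0.061))
([37.8, 8.4, -0.0], np.float64(-0.061))
([37.2, 10.7, -0.1], np.float64(-0.061))
([36.4, 12.9, -0.0], np.float64(-0.061))
fl [0.4944 0.2777 0.08  ]
fr [0.488 0.132 0.08 ]
bl [0.5927 0.275  0.08  ]
br [0.5857 0.1248 0.08  ]
hp [0.5125 0.2004 0.138 ]
hm [0.4724 0.2032 0.138 ]
cl [0.63   0.0386 0.125 ]
cr [ 0.6362 -0.0644  0.125 ]
```

{"fn": "apply_moves", "kwargs": {
  "rows": [
    {"claw":0,"offset":[26.5,-28.3,0],"spin":-0.061},
    {"claw":0,"offset":[28.1,-26.6,0],"spin":-0.061},
    {"claw":0,"offset":[29.7,-24.8,0],"spin":-0.061},
    {"claw":0,"offset":[31.1,-23,0],"spin":-0.061},
    {"claw":0,"offset":[32.5,-21,0],"spin":-0.061}
  ]
}}

```text
time: 0.6
position: [0.2676, -0.3347, 0.3025]
orientation: [[0.786, 0.618, -0.0], [0.618, -0.786, 0.0], [0.0, -0.0, -1.0]]
force: [-0.1, -0.4, -0.1]
grip_width: 0.0943
```

{"fn": "apply_moves", "kwargs": {
  "rows": [
    {"claw":0,"offset":[33.7,-19,0],"spin":-0.061},
    {"claw":0,"offset":[34.8,-16.9,0],"spin":-0.061},
    {"claw":0,"offset":[35.8,-14.8,0],"spin":-0.061},
    {"claw":0,"offset":[36.6,-12.5,0],"spin":-0.061},
    {"claw":0,"offset":[37.3,-10.3,0],"spin":-0.061}
  ]
}}

```text
time: 1.1
position: [0.3418, -0.156, 0.3026]
orientation: [[0.564, 0.825, 0.0], [0.825, -0.564, -0.0], [0.0, 0.0, -1.0]]
force: [1.1, -0.9, -0.4]
grip_width: 0.0941
```

{"fn": "apply_moves", "kwargs": {
  "rows": [
    {"claw":0,"offset":[37.9,-8,0],"spin":-0.061},
    {"claw":0,"offset":[38.3,-5.7,0],"spin":-0.061},
    {"claw":0,"offset":[38.6,-3.3,0],"spin":-0.061},
    {"claw":0,"offset":[38.7,-1,0],"spin":-0.061},
    {"claw":0,"offset":[38.7,1.4,0],"spin":-0.061}
  ]
}}

```text
time: 1.6
position: [0.4161, 0.0229, 0.3026]
orientation: [[0.29, 0.957, -0.0], [0.957, -0.29, -0.0], [-0.0, -0.0, -1.0]]
force: [1.1, -1.4, 0.2]
grip_width: 0.094
```

{"fn": "apply_moves", "kwargs": {
  "rows": [
    {"claw":0,"offset":[38.5,3.7,0],"spin":-0.061},
    {"claw":0,"offset":[38.2,6.1,0],"spin":-0.061},
    {"claw":0,"offset":[37.8,8.4,0],"spin":-0.061},
    {"claw":0,"offset":[37.2,10.7,0],"spin":-0.061},
    {"claw":0,"offset":[36.4,12.9,0],"spin":-0.04}
  ]
}}

```text
time: 2.1
position: [0.4903, 0.2015, 0.3024]
orientation: [[0.01, 1.0, -0.0], [1.0, -0.01, -0.0], [-0.0, -0.0, -1.0]]
force: [0.7, -1.3, -0.2]
grip_width: 0.0941
```

{"fn": "apply_moves", "kwargs": {
  "rows": [
    {"claw":0,"offset":[0,0,0],"spin":0.06},
    {"claw":0,"offset":[0,0,0],"spin":0}
  ]
}}

```text
time: 2.3
position: [0.49, 0.2005, 0.3019]
orientation: [[0.073, 0.997, -0.001], [0.997, -0.073, -0.0], [-0.001, -0.001, -1.0]]
force: [-0.7, -0.5, -0.3]
grip_width: 0.094
```

Run:
```python
from h import *
m=eyes.camera_model("wrist");i=eyes.snapshot("wrist");save(i,"w1.png");np.save("w1.npy",i)
import pickle;pickle.dump(m,open("w1.pkl","wb"))
```

```text
(no output)
```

View pics/w1.png

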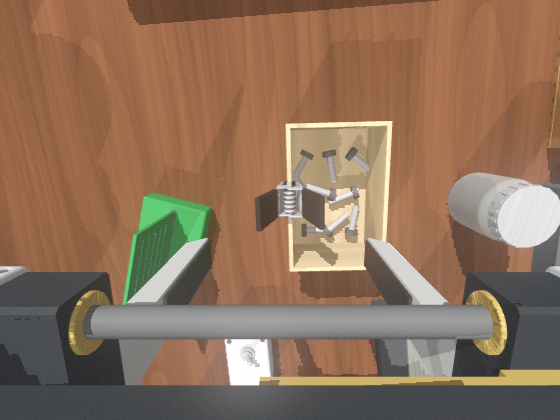

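Run:
```python
from h import *
import pickle
i=np.load("w1.npy");m=pickle.load(open("w1.pkl","rb"))
g=i.max(2);msk=((g<75)*255).astype(np.uint8)[175:240,245:335]
n,l,st,c=cv2.connectedComponentsWithStats(msk)
for k in range(1,n):
    if st[k,4]>60:
        pts=np.argwhere(l==k)[:,::-1].astype(np.int32);q=cv2.approxPolyDP(cv2.convexHull(pts),2.5,True)[:,0]+[245,175]
        print(st[k],q.tolist())
save(cv2.resize(i[115:280,235:400],(800,600),interpolation=cv2.INTER_NEAREST)[:, :],"w1c.png")
```

```text
(no output)
```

View pics/w1c.png

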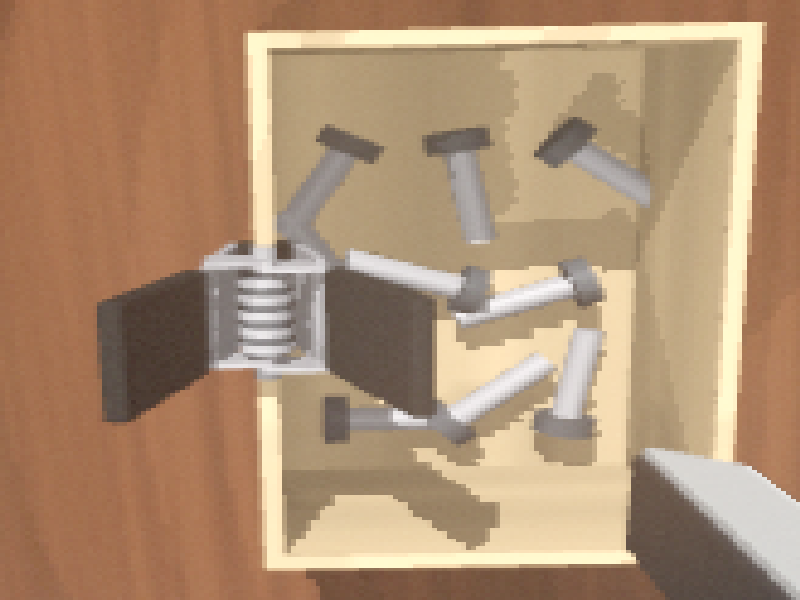

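Run:
```python
from h import *
import pickle
m=pickle.load(open("w1.pkl","rb"))
f=lambda x,y:(235+x/4.848-.4,115+y/3.636-.4)
P={}
for n,x,y,z in [("la",98,304,.141),("lb",104,421,.141),("ra",436,300,.141),("rb",438,415,.141),("wl",245,35,.08),("wl2",265,570,.08),("wr",765,24,.08),("pl",208,370,.09),("pr",326,372,.09)]:
    P[n]=onz(m,*f(x,y),z);print(n,P[n].round(4))
print("mid",np.mean([P[k] for k in("la","lb","ra","rb")],0))
d=(P["ra"]+P["rb"]-P["la"]-P["lb"])/2;print(np.linalg.norm(d),np.arctan2(d[1],d[0]))
for a,b in (("la","lb"),("ra","rb"),("wl","wl2")):
    e=P[a]-P[b];print(a,np.linalg.norm(e),np.arctan2(-e[0],e[1]))
s=read_state();print(s["position"],s["orientation"][:2,1])
```

```text
la [0.4657 0.2233 0.141 ]
lb [0.4641 0.1967 0.141 ]
ra [0.521  0.2202 0.141 ]
rb [0.5201 0.1941 0.141 ]
wl [0.4936 0.2805 0.08  ]
wl2 [0.4868 0.1316 0.08  ]
wr [0.5941 0.2759 0.08  ]
pl [0.4798 0.1945 0.09  ]
pr [0.5034 0.1922 0.09  ]
mid [0.4927414  0.20858218 0.141     ]
0.055679357223212475 -0.0521525577315219
la 0.026635402674255744 -0.05999409003460438
ra 0.0261321341458112 -0.03208353709966594
wl 0.14907763561721904 -0.045659269083425845
[0.4899134  0.19991138 0.302154  ] [ 0.9974306  -0.07163323]
```

{"fn": "apply_moves", "kwargs": {
  "rows": [
    {"claw":0,"offset":[8.7,2,0],"spin":-0.026},
    {"claw":0,"offset":[0,0,35],"spin":0},
    {"claw":0,"offset":[0,0,35],"spin":0},
    {"claw":0,"offset":[0,0,24],"spin":0},
    {"claw":0,"offset":[0,0,10],"spin":0}
  ]
}}

```text
time: 2.85
position: [0.4922, 0.208, 0.1967]
orientation: [[0.046, 0.999, -0.003], [0.999, -0.046, -0.001], [-0.001, -0.003, -1.0]]
force: [-0.4, -1.7, 0.3]
grip_width: 0.0942
```

{"fn": "apply_moves", "kwargs": {
  "rows": [
    {"claw":0,"offset":[0,0,0],"spin":0},
    {"claw":0,"offset":[0,0,0],"spin":0}
  ]
}}

```text
time: 3.05
position: [0.4932, 0.2085, 0.1999]
orientation: [[0.047, 0.999, 0.002], [0.999, -0.047, 0.001], [0.001, 0.002, -1.0]]
force: [0.1, -0.7, 0.1]
grip_width: 0.0939
```

Run:
```python
from h import *
i=eyes.snapshot("wrist");np.save("w2.npy",i);save(i,"w2.png")
s=read_state();print(s["position"],s["orientation"][:2,1],s["force"])
```

```text
[0.49322429 0.20852028 0.20012596] [ 0.99890486 -0.04674443] [ 0.05103705  0.01699999 -0.22124689]
```

View pics/w2.png

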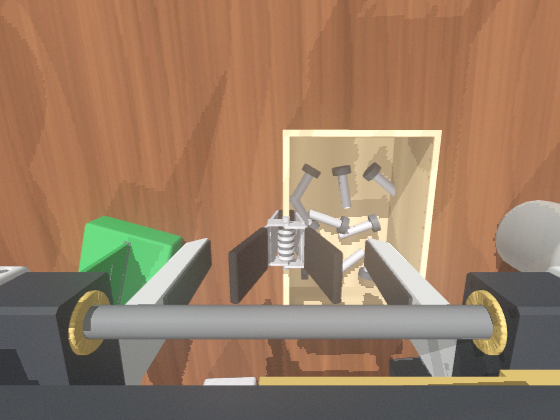

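The clip sits between the fingers (handles at columns 231 and 341, fingers centred on about 287). I'll trim by 0.7 mm and squeeze.

{"fn": "apply_moves", "kwargs": {
  "rows": [
    {"claw":0,"offset":[0,-0.7,2],"spin":0},
    {"claw":0.3,"offset":[0,0,0],"spin":0},
    {"claw":0.3,"offset":[0,0,0],"spin":0},
    {"claw":0.45,"offset":[0,0,0],"spin":0},
    {"claw":0.45,"offset":[0,0,0],"spin":0}
  ]
}}

```text
time: 3.6
position: [0.492, 0.2085, 0.1967]
orientation: [[0.047, 0.999, 0.0], [0.999, -0.047, 0.0], [0.0, 0.0, -1.0]]
force: [0.2, -0.2, -0.1]
grip_width: 0.0654
```

{"fn": "apply_moves", "kwargs": {
  "rows": [
    {"claw":1,"offset":[0,0,0],"spin":0},
    {"claw":1,"offset":[0,0,0],"spin":0},
    {"claw":1,"offset":[0,0,0],"spin":0},
    {"claw":1,"offset":[0,0,0],"spin":0},
    {"claw":1,"offset":[0,0,0],"spin":0}
  ]
}}

```text
time: 4.1
position: [0.4929, 0.2087, 0.1984]
orientation: [[0.047, 0.999, 0.004], [0.999, -0.047, 0.001], [0.001, 0.004, -1.0]]
force: [-2.1, -0.2, 18.9]
grip_width: 0.0256
```

{"fn": "apply_moves", "kwargs": {
  "rows": [
    {"claw":1,"offset":[0,0,0],"spin":0},
    {"claw":1,"offset":[0,0,0],"spin":0},
    {"claw":1,"offset":[0,0,0],"spin":0}
  ]
}}

```text
time: 4.4
position: [0.493, 0.2087, 0.1985]
orientation: [[0.047, 0.999, 0.004], [0.999, -0.047, 0.001], [0.001, 0.004, -1.0]]
force: [0.4, -0.5, 13.9]
grip_width: 0.0251
```

Run:
```python
from h import *
i=eyes.snapshot("wrist");np.save("w3.npy",i);j=eyes.snapshot("scene")
im=np.zeros((420,800,3),np.uint8);im[:400,:400]=cv2.resize(i[120:320,190:390],(400,400));im[:400,400:]=cv2.resize(j[120:220,320:420],(400,400));save(im,"w3.png")
s=read_state();print(s["position"],s["orientation"],s["force"],s["grip_width"],s["time"])
```

```text
[0.49300711 0.20871697 0.19855023] [[ 0.04693618  0.99888894  0.0042293 ]
 [ 0.99889678 -0.04694202  0.00129217]
 [ 0.00148927  0.00416399 -0.99999022]] [ 3.11674780e-01 -1.08432592e-02  1.34326506e+01] 0.024879685424917457 4.5
```

View pics/w3.png

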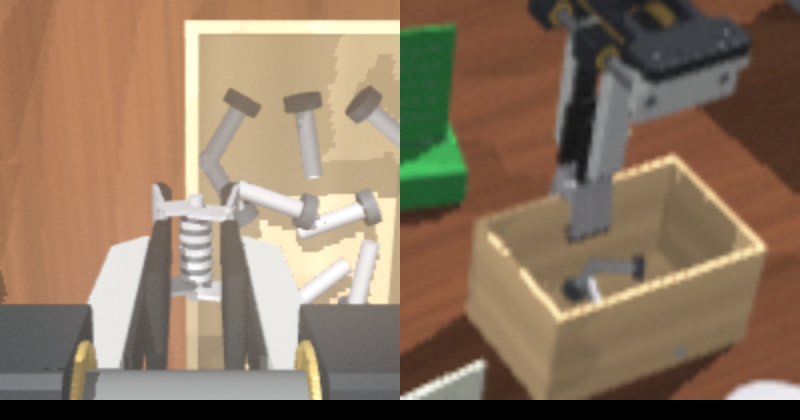

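Squeezed to its stop at 24.9 mm, jaws open over the wall. Next a straight lift.

{"fn": "apply_moves", "kwargs": {
  "rows": [
    {"claw":1,"offset":[0,0,-3],"spin":0},
    {"claw":1,"offset":[0,0,-7],"spin":0},
    {"claw":1,"offset":[0,0,-10],"spin":0},
    {"claw":1,"offset":[0,0,-15],"spin":0},
    {"claw":1,"offset":[0,0,-20],"spin":0}
  ]
}}

```text
time: 5.0
position: [0.4917, 0.2084, 0.2522]
orientation: [[0.047, 0.999, -0.001], [0.999, -0.047, -0.0], [-0.0, -0.001, -1.0]]
force: [-0.7, -0.7, -0.9]
grip_width: 0.025
```

{"fn": "apply_moves", "kwargs": {
  "rows": [
    {"claw":1,"offset":[0,0,-25],"spin":0},
    {"claw":1,"offset":[0,0,-20],"spin":0},
    {"claw":1,"offset":[0,0,-15],"spin":0},
    {"claw":1,"offset":[0,0,0],"spin":0},
    {"claw":1,"offset":[0,0,0],"spin":0}
  ]
}}

```text
time: 5.5
position: [0.4918, 0.2084, 0.3114]
orientation: [[0.047, 0.999, -0.0], [0.999, -0.047, -0.0], [-0.0, -0.0, -1.0]]
force: [0.2, 0.2, -0.9]
grip_width: 0.025
```

Run:
```python
from h import *
i=eyes.snapshot("wrist");np.save("w4.npy",i);j=eyes.snapshot("scene");np.save("s4.npy",j)
import pickle;pickle.dump(eyes.camera_model("wrist"),open("w4.pkl","wb"))
s=read_state();print(s["position"],s["orientation"],s["force"],s["grip_width"],s["time"])
m=eyes.camera_model("scene");u,v=map(int,proj(m,s["position"]+s["orientation"]@[0,0,.11]));print(u,v)
im=np.zeros((480,800,3),np.uint8);im[:400,:400]=cv2.resize(i[120:320,190:390],(400,400));im[:480,400:]=cv2.resize(j[v-60:v+60,u-50:u+50],(400,480));save(im,"w4.png")
```

```text
[0.49177275 0.20835444 0.31071488] [[ 4.70121871e-02  9.98893289e-01 -1.43206471e-03]
 [ 9.98894170e-01 -4.70129062e-02 -4.72717304e-04]
 [-5.39519667e-04 -1.40825762e-03 -9.99998863e-01]] [-0.41826009 -0.09926781 -0.45123301] 0.025123552083342812 5.6
370 127
```

View pics/w4.png

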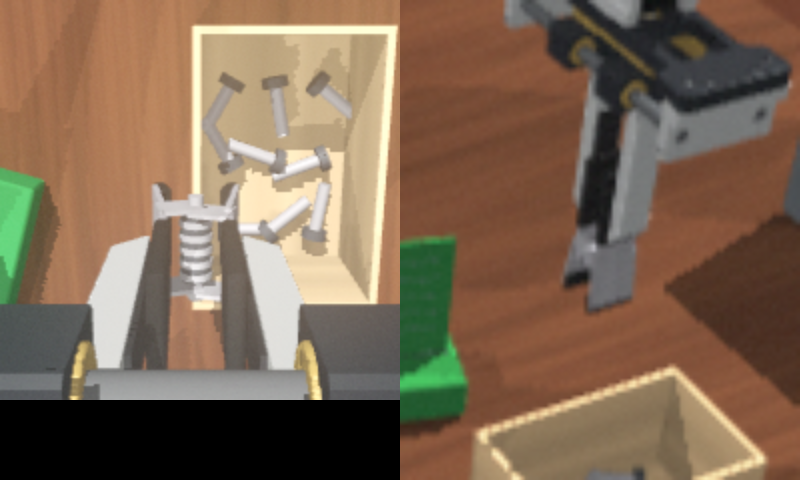

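Clip is free of the box, jaws wide and level. I'll fly past the card so the wrist camera looks straight down on its edge.

Run:
```python
from h import *
from plan import plan
m=eyes.camera_model("scene")
o,d=ray(m,372.6-.5,143-.5)
for x in(.503,.505,.507): print((o+d*(x-o[0])/d[0]).round(4))
for a,b in((367,144.5),(378.25,141.5)):
    o,d=ray(m,a-.5,b-.5);print((o+d*(.505-o[0])/d[0]).round(4))
for r in plan([.633,-.093,.312],0.06,10):print(r)
```

```text
[0.503  0.2104 0.1628]
[0.505  0.2087 0.1648]
[0.507  0.2069 0.1667]
[0.505  0.1921 0.1663]
[0.505  0.2256 0.1632]
([-29.4, 15.5, -0.1], np.float64(-0.011))
([-29.6, 15.2, -0.1], np.float64(-0.011))
([-29.8, 14.9, -0.1], np.float64(-0.011))
([-29.9, 14.5, -0.1], np.float64(-0.011))
([-30.1, 14.2, -0.1], np.float64(-0.011))
([-30.3, 13.9, -0.2], np.float64(-0.011))
([-30.4, 13.6, -0.1], np.float64(-0.011))
([-30.5, 13.2, -0.2], np.float64(-0.011))
([-30.7, 12.9, -0.1], np.float64(-0.011))
([-30.9, 12.5, -0.2], np.float64(-0.011))
```

{"fn": "apply_moves", "kwargs": {
  "rows": [
    {"claw":1,"offset":[-15,8,0],"spin":-0.011},
    {"claw":1,"offset":[-29.6,15.2,0],"spin":-0.011},
    {"claw":1,"offset":[-29.8,14.9,0],"spin":-0.011},
    {"claw":1,"offset":[-29.9,14.5,0],"spin":-0.011},
    {"claw":1,"offset":[-30.1,14.2,0],"spin":-0.011}
  ]
}}

```text
time: 6.1
position: [0.556, 0.0713, 0.3107]
orientation: [[-0.009, 1.0, -0.002], [1.0, 0.009, -0.0], [-0.0, -0.002, -1.0]]
force: [-0.3, -0.1, -0.4]
grip_width: 0.0252
```

{"fn": "apply_moves", "kwargs": {
  "rows": [
    {"claw":1,"offset":[-30.3,13.9,0],"spin":-0.011},
    {"claw":1,"offset":[-30.4,13.6,0],"spin":-0.011},
    {"claw":1,"offset":[-30.5,13.2,0],"spin":-0.011},
    {"claw":1,"offset":[-30.7,12.9,0],"spin":-0.011},
    {"claw":1,"offset":[-30.9,12.5,0],"spin":-0.011}
  ]
}}

```text
time: 6.6
position: [0.6267, -0.0795, 0.3105]
orientation: [[-0.063, 0.998, -0.002], [0.998, 0.063, 0.0], [0.0, -0.002, -1.0]]
force: [-0.1, 0.6, -0.8]
grip_width: 0.0252
```

{"fn": "apply_moves", "kwargs": {
  "rows": [
    {"claw":1,"offset":[-15,7,0],"spin":0},
    {"claw":1,"offset":[0,0,0],"spin":0},
    {"claw":1,"offset":[0,0,0],"spin":0}
  ]
}}

```text
time: 6.9
position: [0.6341, -0.0925, 0.3106]
orientation: [[-0.063, 0.998, -0.002], [0.998, 0.063, 0.0], [0.001, -0.002, -1.0]]
force: [-0.4, 0.4, -1.6]
grip_width: 0.0256
```

Run:
```python
from h import *
s=read_state();m=eyes.camera_model("wrist");i=eyes.snapshot("wrist");np.save("w5.npy",i);save(cv2.resize(i,(800,600)),"w5.png")
import pickle;pickle.dump((m,s),open("w5.pkl","wb"))
print(s["position"],s["orientation"][:2,1],s["force"],s["grip_width"],s["time"])
```

```text
[ 0.63412655 -0.09249023  0.31063112] [0.99803541 0.062632  ] [-0.37720651  0.37083765 -1.58809971] 0.02557829086125674 6.9
```

View pics/w5.png

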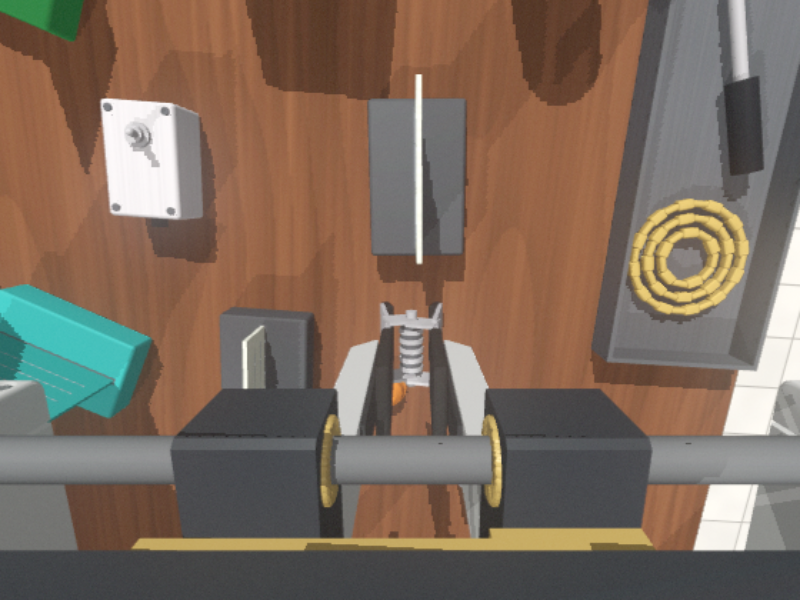

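Run:
```python
from h import *
import pickle
i=np.load("w5.npy").astype(int);m,s=pickle.load(open("w5.pkl","rb"))
mk=(i.min(2)>185);mk[:, :270]=0;mk[:,320:]=0;mk[:40]=0;mk[195:]=0
ys,xs=np.nonzero(mk);print(ys.min(),ys.max(),xs.min(),xs.max(),len(ys))
rows=range(ys.min()+3,ys.max()-2)
L=[(xs[ys==r].min(),xs[ys==r].max()+1) for r in rows]
pm=np.polyfit(rows,[(a+b)/2-.5 for a,b in L],1);print(pm,np.mean([b-a for a,b in L]))
A=onz(m,np.polyval(pm,ys.min()-.5),ys.min()-.5,.125);B=onz(m,np.polyval(pm,ys.max()+.5),ys.max()+.5,.125)
e=A-B;mid=(A+B)/2;h=np.arctan2(-e[0],e[1]);print(A,B,np.linalg.norm(e),"mid",mid,"head",h)
# second estimate: top camera, white line
R=s["orientation"];T=s["position"]
print("tool heading",np.arctan2(R[1,1],R[0,1]),"shift tool",(R.T@(mid-T)*1000).round(1))
print("width row mean",[b-a for a,b in L][::15])
```

```text
52 183 291 294 516
[1.57930259e-03 2.92350146e+02] 3.9285714285714284
[0.6295833  0.04115401 0.125     ] [ 0.63665694 -0.06291276  0.125     ] 0.10430689993892274 mid [ 0.63312012 -0.01087937  0.125     ] head 0.06786771651210875
tool heading 0.0626731009092812 shift tool [ 81.4   4.4 185.7]
width row mean [np.int64(4), np.int64(4), np.int64(4), np.int64(4), np.int64(4), np.int64(4), np.int64(4), np.int64(4), np.int64(3)]
```

{"fn": "apply_moves", "kwargs": {
  "rows": [
    {"claw":1,"offset":[12,0.6,0],"spin":-0.005},
    {"claw":1,"offset":[25,1.4,0],"spin":0},
    {"claw":1,"offset":[25,1.4,0],"spin":0},
    {"claw":1,"offset":[14.4,1,0],"spin":0},
    {"claw":1,"offset":[5,0,0],"spin":0}
  ]
}}

```text
time: 7.45
position: [0.6331, -0.009, 0.3119]
orientation: [[-0.07, 0.998, 0.0], [0.998, 0.07, 0.0], [0.0, 0.0, -1.0]]
force: [-0.5, -0.4, -1.8]
grip_width: 0.0246
```

{"fn": "apply_moves", "kwargs": {
  "rows": [
    {"claw":1,"offset":[0,0,0],"spin":0},
    {"claw":1,"offset":[0,0,0],"spin":0},
    {"claw":1,"offset":[0,0,0],"spin":0}
  ]
}}

```text
time: 7.75
position: [0.6333, -0.012, 0.3116]
orientation: [[-0.067, 0.998, -0.0], [0.998, 0.067, -0.0], [-0.0, -0.0, -1.0]]
force: [0.8, -0.4, -0.4]
grip_width: 0.0249
```

Run:
```python
from h import *
s=read_state();m=eyes.camera_model("wrist");i=eyes.snapshot("wrist");np.save("w6.npy",i);j=eyes.snapshot("scene");k=eyes.snapshot("top")
sm=eyes.camera_model("scene");u,v=map(int,proj(sm,[.633,-.011,.14]));tm=eyes.camera_model("top");a,b=map(int,proj(tm,[.633,-.011,.14]))
im=np.zeros((400,800,3),np.uint8);im[:,:400]=cv2.resize(i[130:330,190:390],(400,400));im[:,400:]=cv2.resize(j[v-50:v+50,u-50:u+50],(400,400),interpolation=cv2.INTER_NEAREST);save(im,"w6.png");print(u,v)
R=s["orientation"];mid=np.array([.63312,-.01088,.125]);print((R.T@(mid-s["position"])*1000).round(1),np.arctan2(R[1,1],R[0,1]),s["position"],s["force"],s["grip_width"],s["time"])
```

```text
320 214
[ 1.200e+00 -1.000e-01  1.866e+02] 0.06711121739343354 [ 0.63326778 -0.01204274  0.31160192] [ 0.83059769 -0.42496467 -0.38006335] 0.02492059795683575 7.75
```

View pics/w6.png

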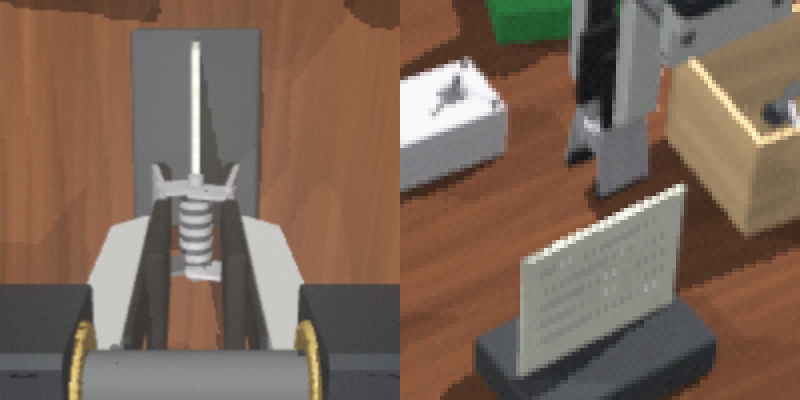

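Card edge (column 196) bisects the clip (155 to 236). Descending.

{"fn": "apply_moves", "kwargs": {
  "rows": [
    {"claw":1,"offset":[1.2,0,10],"spin":0},
    {"claw":1,"offset":[0,0,15],"spin":0},
    {"claw":1,"offset":[0,0,12],"spin":0},
    {"claw":1,"offset":[0,0,10],"spin":0},
    {"claw":1,"offset":[0,0,5],"spin":0}
  ]
}}

```text
time: 8.4
position: [0.633, -0.0101, 0.2583]
orientation: [[-0.068, 0.998, -0.001], [0.998, 0.068, 0.0], [0.0, -0.001, -1.0]]
force: [1.1, 1.0, -0.6]
grip_width: 0.0249
```

{"fn": "apply_moves", "kwargs": {
  "rows": [
    {"claw":1,"offset":[0,0,0],"spin":0},
    {"claw":1,"offset":[0,0,0],"spin":0},
    {"claw":1,"offset":[0,0,0],"spin":0},
    {"claw":1,"offset":[0,0,0],"spin":0}
  ]
}}

```text
time: 8.8
position: [0.6333, -0.0101, 0.2602]
orientation: [[-0.068, 0.998, 0.001], [0.998, 0.068, -0.0], [-0.0, 0.001, -1.0]]
force: [0.9, -0.4, -1.7]
grip_width: 0.0251
```

Run:
```python
from h import *
s=read_state();i=eyes.snapshot("wrist");j=eyes.snapshot("scene");k=eyes.snapshot("top")
sm=eyes.camera_model("scene");u,v=map(int,proj(sm,[.633,-.011,.12]))
im=np.zeros((600,800,3),np.uint8);im[:400,:400]=cv2.resize(i[130:330,190:390],(400,400));im[:400,400:]=cv2.resize(j[v-45:v+45,u-45:u+45],(400,400),interpolation=cv2.INTER_NEAREST)
k0=np.load("top0.npy");im[400:,:400]=cv2.resize(k[145:265,110:350],(400,200));im[400:,400:]=cv2.resize(k0[145:265,110:350],(400,200));save(im,"w7.png");print(u,v)
R=s["orientation"];mid=np.array([.63312,-.01088,.125]);print((R.T@(mid-s["position"])*1000).round(1),np.arctan2(R[1,1],R[0,1]),s["position"],s["force"],s["moment"],s["grip_width"],s["time"],abs(s["joint_vel"]).max())
# front jaw edge pixel projections for reference depth
for dz in(.0,.012,.02):print(dz,[np.round(proj(sm,s["position"]+R@[dx,.0135,s["position"][2]-.125+dz]),1).tolist() for dx in(-.015,.015)])
```

```text
320 220
[ -0.8  -0.3 135.2] 0.06796325318240648 [ 0.63329587 -0.01006388  0.26015398] [ 0.87686723 -0.35226663 -1.70248349] [-0.06757008 -0.01826614  0.01593522] 0.02512688350869261 8.8 0.0029391363536864406
0.0 [[318.8, 225.8], [330.4, 220.3]]
0.012 [[318.6, 229.6], [330.0, 224.1]]
0.02 [[318.4, 232.1], [329.8, 226.6]]
```

View pics/w7.png

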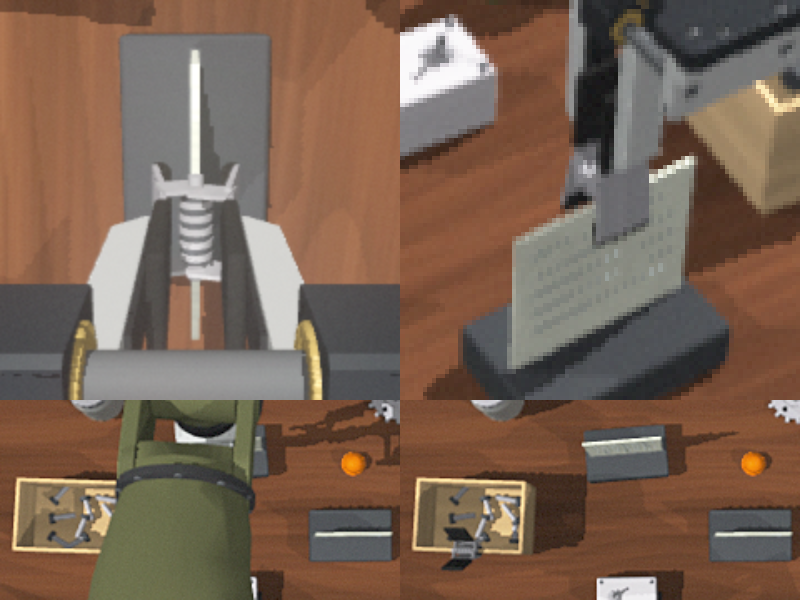

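Front jaw bottom in the scene view is at about (318.5, 230). The prediction for jaws 12 mm below the card edge was (318.6, 229.6). The card is centred and the arm is still, so I'm handing in.

```bash
python3 -c "
from h import *
print(robot.sign_off())"
```

```text
the job is handed in; nothing more can be done
None
```

The clip was squeezed to its stop, lifted straight off the box wall and brought down over the middle of the taller card. It is still held there wide open, and I handed the job in at about 9 s of the 38 s allowed.

**Last checks:**
- **Grip:** the fingers are 25 mm apart. I take that as the clip's hard stop, which is listed as about 26 mm over the handles. Jaw spacing then follows from the listed 24 mm; I did not measure it directly.
- **Position:** by the measured pose, the clip is within 0.3 mm of centre across the card's thickness and 0.8 mm along its edge. It is turned to match the card. That should leave about 10 mm on each side.
- **Depth:** the jaws reach about 11–12 mm below the card's edge. The scene picture agreed with the value worked out from the arm's pose.
- **Contact:** the wrist force was under 2 N, which is about the clip's weight plus noise, so nothing suggests the jaws touch the card. The arm was still.
- **Surroundings:** the top view shows the low card and the visible part of the box where they were. The arm hides the taller card and its stand from above, but the wrist view shows the card's edge still in the middle of the clip.

While squeezing, the force reading rose briefly to about 19 N vertically, probably from the clip pressing on the box rim. It disappeared as soon as I lifted.

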